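Clip, stamp and release a shelf price plate

ROBOT

A 6-joint arm with a two-finger parallel gripper is mounted at the origin on the work surface. World frame = base frame: x ahead of the robot, y to its left, z up, the work surface at z = 0. Lengths are in m, angles in rad, forces in N, time in s.
With the tool pointing down it reaches from about 0.425 to 0.95 m from the base axis. Payload 3.5 kg.
Tool frame: the origin (TCP) lies on the centre line of the jaws, within the pads' length; the fingertips stand 14 mm ahead of it and the grasp point (between the pads) lies 5 mm behind it (ctrl.finger_overhang is the distance from the TCP to the fingertips, in m); z points along the fingers, y is the line along which they close (so a half turn about z gives the same grasp; the last joint's range is limited). The gripper opens to 85 mm and grips with 20 to 120 N. Pads are 22 mm wide; open, the fingers measure 114 mm over their backs; the gripper's body (76 mm by 85 mm) begins 54 mm behind the grasp point. The pads swing forward as they close: fully open they stand 13 mm farther back than shut.
Start: joints at [1.16, 0.286, 1.577, -0, 1.279, -0.15], TCP at [0.174, 0.652, 0.245] pointing down, gripper open.
Joint ranges: [-2.77, 2.77], [-0.9, 2.22], [0.21, 2.48], [-1.53, 4.67], [0.24, 2.81], [-2.84, 2.84]. Speed limits (rad/s): [2.79, 2.79, 3.14, 3.14, 3.14, 3.14].

INTERFACE

Orientations are given as a unit quaternion [x, y, z, w].
In Python, from plant import ctrl gives the robot as it stands.
- The arm moves only by the tool send_rows, never from a script. Its argument "moves" is text: rows parted by semicolons, each of 7 numbers parted by spaces: the turn, a rotation vector about the tool's x, y, z in units of 360 degrees (1.0 is 360 degrees), then the shift along the tool's x, y, z in units of 20 cm (1.0 is 20 cm), then the gripper's target within -1 to 1 (fully open at 1, half-way at 0, shut at -1). A call has 1 to 12 rows; each row is the pose to reach, as a shift and turn from the pose commanded when the call began, along the tool's axes at that moment, turning the shorter way round; what a row does not reach only later rows make up. A row lasts 1/8 s, in which the tool goes at most 62.5 mm and 10.7 degrees, less where a joint would pass 70% of its speed; a pose out of reach is approached as far as the arm can. A call with a number of a shift or a turn outside -1 to 1 is refused whole. A call with a gripper value outside its range is refused whole. The fingers move at their own pace and stop on an object; "newtons" is the grip in N (left out, the last holds). Time passes only in rows, so rows that repeat a pose let the fingers close. It gives the time, the measured TCP pose, the force, the opening and the grip force at its end, in the units of the state.
- ctrl.get_state(): the state, without advancing time (a new reading comes with each control period).
- ctrl.read_camera(name): name is "scene" or "top"; returns a dict with "image" (420x560x3 uint8, red, green, blue), "fovy" (degrees; the focal length in pixels is half the picture's height over the tangent of half this angle, whatever the lens; pixels are square), "cx", "cy" (the principal point, pixels), "extrinsics" (4x4, takes a point from camera to world coordinates). Camera axes: x right, y up, looking along -z (the intrinsics and any distortion apply to the point x, -y, -z); pixel columns grow to the right and rows downward; lengths in m; the calibration is good to about 2 mm. A picture is of the moment at which its call begins. There is no depth.
- ctrl.sign_off(): hands the job in; it is judged then, once.
The state is a dict: "time": time; "qpos": joint angles; "dq": joint speeds; "joint_efforts": joint torques, N m; "eef_pos": TCP position; "tcp_rot": TCP orientation; "contact_force": force on the tool from outside, world axes, zero at the start; "wrist_torque": the same for the moment, N m; "opening": opening from 0.0 (shut) to 1.0 (fully open); "finger_force": force on a finger pad.
Only numpy, scipy, OpenCV 4.12 (cv2) and the standard library are available. Lean on these libraries where they do the work, as an engineer would, in place of code of your own. Each camera call takes 0.05 s, during which the arm holds its last target. There are 200 camera calls.

TASK

Mark the blank price plate lying in the marking jig: swing the spring clip around its pivot screw onto the plate's edge and on until you feel it come firmly against its stop, without ramming it; then, with the clip still home, press the stamp knob gently but firmly down so that the stamp bears on the plate; finally let the stamp rise and swing the clip back clear of the plate to where it was parked. Leave the plate lying in its nest, do not disturb the goods around the jig, and let go of everything.

Things in the scene. Friction and masses are not known exactly. Their poses are not given: they have to be found in the camera images.
- jig: the fixed marking jig: grey base 270 x 210 x 16 mm (x, y, z), origin at the centre of its underside, z up. In its frame: the plate's nest (6 mm high rails, 1.5 mm play) covers x -70..70, y -10..70 mm, open towards -y from x -50 to 55 mm for the clip; the dark press column stands at x 87..113, y 28..72 mm, its arm, 71..85 mm up, reaches over the plate to x 26 mm (y 32..68 mm)
- clip_pivot (a point): a point on the vertical axis of the clip's pivot screw, 62 mm above the counter (level with clip_post), at x -45, y -60 mm in the jig's frame; below it a round dark housing 62 mm across and 13 mm high on the base. The screw's slotted head is 44 mm above the counter
- clip_post (a point): the centre of the grip height of the clip's upright round finger post: steel, 14 mm across, 45 mm tall, standing on the clip's arm 65 mm from the pivot axis. Post top 20 mm above this point; the top of the clip's flat arm (16 mm wide) 25 mm below it
- clip (a joint): swing angle of the steel spring clip, rad, growing anticlockwise seen from above; at 0, its end stop, the arm points along the jig's +x, beside the plate. It starts parked between 0 and 0.2; below 0.3 is parked. It stays where it is left. Home is where its hidden stop is felt, set differently each time between 0.9 and 1.55: a hard rise of the push. 9 to 12 N at the post seats it, 16 N is ramming
- plate: the loose blank price plate, plain white plastic, 140 x 80 x 5 mm, 80 g, lying in the nest on the jig's base; origin at the centre of its underside, long side along x
- stamp: the stamp plunger, on a vertical axis at x 50, y 50 mm in the jig's frame; origin on that axis, at counter height when up, going down with it. Its steel die hangs 10 mm over the plate when up; a spring lifts it (about 2 N at first, 4 N when the die touches the plate). 10 to 14 N in all on the knob marks the plate well; the die must never bear on the plate with over 22 N
- stamp_top (a point): the centre of the top face of the stamp's round black knob (34 mm across, 12 mm thick), 112 mm above the counter when up; 10 mm lower when the die touches the plate
- jar: bystander: jar with a screw cap, 68 mm across, 130 mm tall, origin at the centre of its underside; leave alone
- carton: bystander: cardboard carton 55 x 100 x 140 mm (x, y, z), origin at the centre of its underside; leave alone
- tin: bystander: tin 66 mm across, 80 mm tall, origin at the centre of its underside; leave alone
- clip_nose (a point): the middle of the clip's rolled steel nose, 12 mm thick, 85 mm from the pivot. At a swing of about 0.45 to 0.6 rad it meets the plate's edge and must be pushed up onto it, some 1.5 mm, against the clip's spring; climbing and then sliding on the plate take 2 to 7 N at the post (the more, the tighter a grip in which the round post must turn), against 1 to 4 N when swinging free
Not all that is in view belongs to the job. Several things have the shape of the plate; the one meant has the colours described above.

How it is judged:
On the way, in this order (a step that is already met when the one before it is completed fails the run):
1. the clip is on the plate and held firmly against its stop (over 6 N between heel and stop) (contact force between clip_heel and anything else above 6 N and value of joint clip above 0.85 rad), for 0.2 s.
2. the stamp bears on the plate with more than 3 N while the clip is still on it near home (contact force between stamp and plate above 3 N and value of joint clip above 0.8 rad), for 0.2 s.
3. the stamp is up and the clip is parked clear of the plate (z of stamp in the frame of jig above -0.003 m and value of joint clip below 0.3 rad), for 0.2 s.
At the end, for the whole second after the job is handed in: the clip is parked clear of the plate (its joint below 0.3 rad) and still, the stamp is up within 3 mm, and the plate lies flat and at rest in its nest within 5 mm of where it began (all of step 3 and distance of plate from where it was at the start of the episode below 0.005 m and angle between plate's own z axis and vertical below 0.05 rad and linear speed of plate below 0.02 m/s and not (velocity of joint clip above 0.05 rad/s) and not (velocity of joint clip below -0.05 rad/s)); the robot touches nothing.
It fails at once if the clip is rammed against its stop (over 40 N between heel and stop, about 16 N at the post) (contact force between clip_heel and anything else above 40 N).
It fails at once if the stamp is hammered onto the plate (over 22 N) (contact force between stamp and plate above 22 N).
It fails at once if the stamp is pressed while the clip is not on the plate (z of stamp in the frame of jig below -0.006 m and value of joint clip below 0.75 rad).
It fails at once if the plate is pushed out of its nest (distance of plate from where it was at the start of the episode above 0.008 m).
It fails at once if the goods around the jig are disturbed (distance of any of jar, carton, tin from where it was at the start of the episode above 0.01 m).
It also fails if it takes over 72 s, if anything falls off the work surface, if the arm or the gripper's body presses on something with over 40 N, if the wrist force passes 120 N, or if a joint passes its speed limit or range.

## Working session

There is one attempt and no reset: what is moved stays moved. The work goes in short steps, Python scripts to look and compute and a tool call to move; the robot and the scene stay as the last step left them, time stands still between calls to the robot, and variables do not carry over. Pictures are saved under pics/ and viewed, at most 10 in all, crops included, and the job is handed in when it is done.

Besides the shell and the picture viewer there is one more tool, called as name(argument=value, ...) on one line, values as JSON. send_rows: Moves the arm, as the interface text tells. Its arguments: {"type":"object","properties":{"moves":{"type":"string"},"newtons":{"type":"number"}},"required":["moves"]}

```bash
mkdir -p pics; ls; python3 - <<'E'
from plant import ctrl
import cv2,numpy as np,pickle
d={}
for n in("scene","top"):
    c=ctrl.read_camera(n);d[n]=c
    cv2.imwrite(f"pics/{n}0.png",c["image"][:,:,::-1])
    print(n,{k:(v if k!="extrinsics" else np.round(v,3).tolist()) for k,v in c.items() if k!="image"})
pickle.dump(d,open("cams0.pkl","wb"))
print(ctrl.get_state())
E
```

```text
pics
scene {'fovy': 55.68489789508297, 'cx': 276.05775612119555, 'cy': 207.1918022363173, 'extrinsics': [[0.349, -0.776, 0.525, 1.156], [0.937, 0.292, -0.19, -0.183], [-0.006, 0.559, 0.829, 0.956], [0.0, 0.0, 0.0, 1.0]]}
top {'fovy': 46.65013874018006, 'cx': 274.5115151709961, 'cy': 204.34622303966776, 'extrinsics': [[0.006, 0.99, -0.142, 0.474], [-1.0, 0.005, -0.006, 0.022], [-0.005, 0.142, 0.99, 1.171], [0.0, 0.0, 0.0, 1.0]]}
{'time': 0.1, 'qpos': array([ 1.15999114e+00,  2.87102045e-01,  1.57799977e+00, -9.00205072e-06,
        1.27859931e+00, -1.50002216e-01]), 'dq': array([-0.00042264, -0.00230285, -0.00081641, -0.00155955,  0.00196515,
       -0.00037437]), 'joint_efforts': array([ 3.29925815e-04, -4.07294583e+01, -2.93700224e+01, -1.50002479e-04,
        3.39299026e-03, -1.00856646e-06]), 'eef_pos': array([0.17380542, 0.65166954, 0.24408551]), 'tcp_rot': array([ 1.30030867e-01,  9.91509386e-01, -1.01425072e-03, -2.87611544e-04]), 'contact_force': array([1.36421483, 0.09640194, 0.13561841]), 'wrist_torque': array([-0.01093854, -0.01859645,  0.01552422]), 'finger_force': 0.0, 'opening': 0.9981919193295442}
```

View pics/scene0.png

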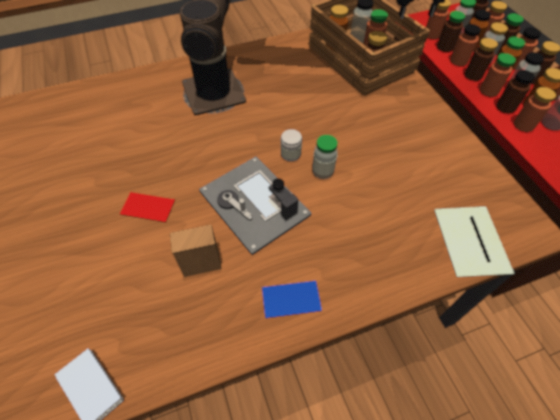

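View pics/top0.png

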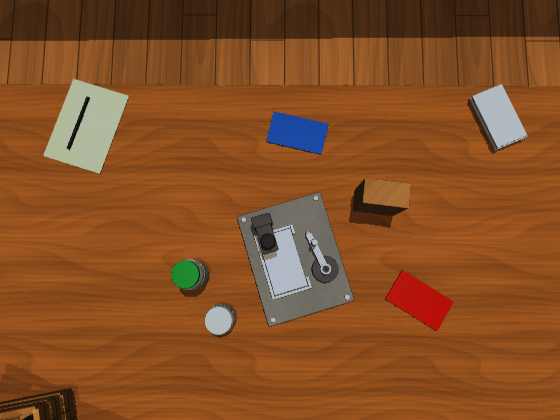

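The top view shows the jig, with corners near (320,193), (354,300), (269,326) and (238,216).

Candidates for the plate:
- White plate in the jig's nest, about (284,262). This is the one meant.
- Red card (419,300).
- Blue card (297,132).
- Pale box (498,117).
- Paper pad (86,126).

The clip pivot is at about (325,268), its post near (314,245), and the knob near (267,241). Next I'll take a close crop to check this.

```bash
cat > h.py <<'E'
import numpy as np,cv2,pickle
def cam(c):
    f=c["image"].shape[0]/2/np.tan(np.radians(c["fovy"])/2)
    return f,c["cx"],c["cy"],np.array(c["extrinsics"])
def ray(c,u,v,z):
    f,cx,cy,E=cam(c);d=E[:3,:3]@np.array([(u-cx)/f,-(v-cy)/f,-1]);o=E[:3,3]
    return o+d*(z-o[2])/d[2]
def proj(c,p):
    f,cx,cy,E=cam(c);q=E[:3,:3].T@(np.asarray(p,float)-E[:3,3])
    return np.array([cx+f*q[0]/-q[2],cy-f*q[1]/-q[2]])
def fit(P,Q): # 2D rigid P->Q
    P=np.array(P);Q=np.array(Q);a=P-P.mean(0);b=Q-Q.mean(0)
    th=np.arctan2((a[:,0]*b[:,1]-a[:,1]*b[:,0]).sum(),(a*b).sum())
    R=np.array([[np.cos(th),-np.sin(th)],[np.sin(th),np.cos(th)]])
    t=Q.mean(0)-R@P.mean(0);return th,R,t,Q-(P@R.T+t)
E
python3 - <<'E'
from h import *
d=pickle.load(open("cams0.pkl","rb"));c=d["top"]
px=[(320,193),(354,300),(269,326),(238,216)]
P=[(.135,-.105),(-.135,-.105),(-.135,.105),(.135,.105)]
Q=[ray(c,u,v,.016)[:2] for u,v in px]
th,R,t,r=fit(P,Q);print(th,t,r*1000)
im=c["image"][185:335,230:370,::-1]
cv2.imwrite("pics/crop.png",cv2.resize(im,None,fx=4,fy=4,interpolation=cv2.INTER_CUBIC)[:600])
im=d["scene"]["image"][145:260,190:320,::-1]
cv2.imwrite("pics/crops.png",cv2.resize(im,None,fx=5,fy=5,interpolation=cv2.INTER_CUBIC))
for x,y,z in [(-.045,-.06,.062),(-.045,-.06,.044),(.05,.05,.112)]:
    w=np.append(R@[x,y]+t,z);print(w,proj(c,w),proj(d["scene"],w))
E
```

```text
0.2910919935851273 [ 0.51289056 -0.02018789] [[-4.12491691  1.98491348]
 [ 2.29000155  2.28771676]
 [ 2.31118586 -1.34072051]
 [-0.4762705  -2.93190973]]
[ 0.48700357 -0.09057868  0.062     ] [327.07450171 268.86810411] [225.48013169 190.52145211]
[ 0.48700357 -0.09057868  0.044     ] [326.2758268  268.95479143] [226.18983551 194.29615715]
[0.54643719 0.04205859 0.112     ] [268.1035902  240.70370733] [277.37300681 182.07001998]
```

View pics/crop.png

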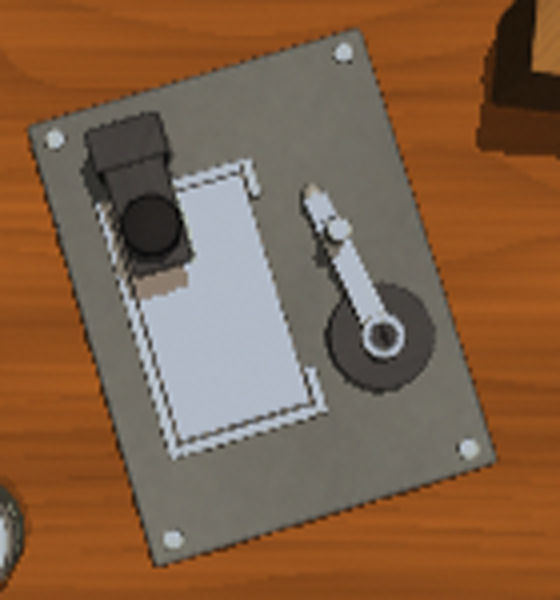

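View pics/crops.png

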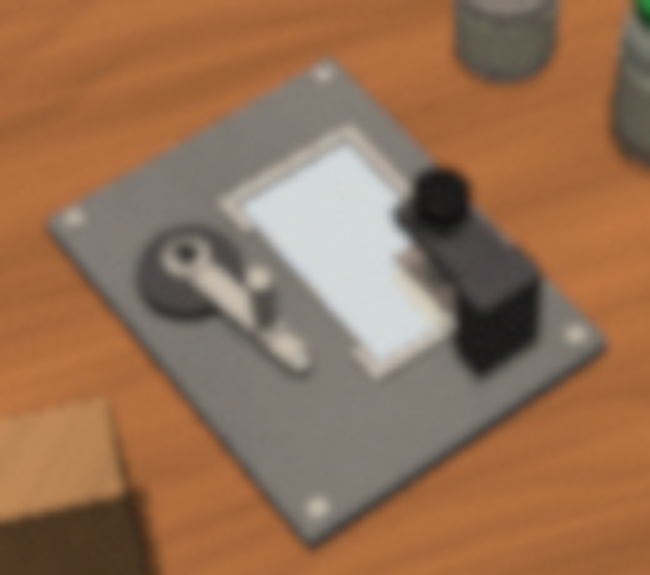

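The crops confirm the plate: white, in the nest with the metal rails. In crop pixels the top view shows the post top at (340,229), pivot head (383,336) and knob (151,224). The scene crop has the post top at (259,276). Next I'll fuse both views.

```bash
python3 - <<'E'
from h import *
d=pickle.load(open("cams0.pkl","rb"));c=d["top"];s=d["scene"]
P=[(.135,-.105),(-.135,-.105),(-.135,.105),(.135,.105)]
T=lambda x,y:(230+x/4,185+y/4)
S=lambda x,y:(190+x/5,145+y/5)
J=[]
for cc,px in((c,[T(358,28),T(494,462),T(157,566),T(30,127)]),(s,[S(606,345)]*0+[S(310,546),S(48,222),S(330,58),S(606,345)])):
    Q=[ray(cc,u,v,.016)[:2] for u,v in px]
    th,R,t,r=fit(P,Q);print(th,t,(r*1000).round(1).tolist());J.append((th,t))
for nm,tp,sp,z in(("pivot",T(383,336),S(187,253),.044),("knob",T(151,224),S(443,190),.112),("post",T(340,229),S(259,276),.082)):
    a=ray(c,*tp,z);b=ray(s,*sp,z)
    print(nm,a.round(4),b.round(4))
    for th,t in J:
        R=np.array([[np.cos(th),-np.sin(th)],[np.sin(th),np.cos(th)]]); print("  jig:",(R.T@(a[:2]-t)*1000).round(1),(R.T@(b[:2]-t)*1000).round(1))
# carton top corners in top view
for u,v in((365,179),(411,184),(408,215),(361,210)): print("carton",ray(c,u,v,.14).round(3))
E
```

```text
0.2962323899994234 [ 0.51247722 -0.01945157] [[-1.6, 1.6], [0.8, 3.2], [1.9, -1.8], [-1.2, -3.0]]
0.2956798732224966 [ 0.51915999 -0.01942265] [[-0.8, 1.4], [1.1, 3.2], [0.5, -1.3], [-0.9, -3.3]]
pivot [ 0.4869 -0.0894  0.044 ] [ 0.4926 -0.0887  0.044 ]
  jig: [-44.9 -59.4] [-39.2 -60.4]
  jig: [-51.2 -57.5] [-45.6 -58.5]
knob [0.5458 0.0428 0.112 ] [0.5505 0.044  0.112 ]
  jig: [50.  49.8] [54.9 49.6]
  jig: [43.6 51.8] [48.5 51.6]
post [ 0.5456 -0.0622  0.082 ] [ 0.5484 -0.0607  0.082 ]
  jig: [ 19.2 -50.5] [ 22.4 -50. ]
  jig: [ 12.8 -48.6] [ 16. -48.]
carton [ 0.678 -0.166  0.14 ]
carton [ 0.668 -0.265  0.14 ]
carton [ 0.601 -0.256  0.14 ]
carton [ 0.611 -0.156  0.14 ]
```

send_rows(moves="0 0 0 -0.9 -0.98 0 -0.06;0 0 0 -0.9 -0.98 0 -0.06;0 0 0 -0.9 -0.98 0 -0.06;0 0 0 -0.9 -0.98 0 -0.06;0 0 0 -0.9 -0.98 0 -0.06;0 0 0 -0.9 -0.98 0 -0.06")

```text
time: 0.85
eef_pos: [0.2977, 0.416, 0.2452]
tcp_rot: [0.131, 0.991, 0.0, -0.0]
contact_force: [1.0, 0.7, -0.4]
opening: 0.467
finger_force: 0.0
```

send_rows(moves="0 0 0 -0.9 -0.98 0 -0.06;0 0 0 -0.9 -0.98 0 -0.06;0 0 0 -0.9 -0.98 0 -0.06;0 0 0 -0.9 -0.98 0 -0.06;0 0 0 -0.9 -0.98 0 -0.06;0 0 0 -0.9 -0.98 0 -0.06")

```text
time: 1.6
eef_pos: [0.421, 0.1812, 0.2452]
tcp_rot: [0.13, 0.991, 0.0, -0.0]
contact_force: [0.2, 0.6, -0.9]
opening: 0.471
finger_force: 0.0
```

send_rows(moves="0 0 0.38 -0.9 -0.98 0 -0.06;0 0 0.38 -0.9 -0.98 0 -0.06;0 0 0.38 -0.9 -0.98 0 -0.06;0 0 0.38 -0.9 -0.98 0 -0.06;0 0 0.38 -0.9 -0.98 0 -0.06;0 0 0.38 -0.9 -0.98 0 -0.06;0 0 0.38 -0.9 -0.98 0 -0.06;0 0 0.38 -0.9 -0.98 0 -0.06;0 0 0.38 -0.9 -0.98 0 -0.06;0 0 0.38 -0.9 -0.98 0 -0.06;0 0 0.38 -0.9 -0.98 0 -0.06;0 0 0.38 -0.9 -0.98 0 -0.06")

```text
time: 3.1
eef_pos: [0.5446, -0.052, 0.245]
tcp_rot: [0.951, 0.309, -0.0, -0.001]
contact_force: [0.2, 0.7, -0.5]
opening: 0.465
finger_force: 0.0
```

```bash
cat >> h.py <<'E'
def yang(q): # world angle of tool y, tool down
    return np.degrees(2*np.arctan2(q[1],q[0]))-90
def plan(s,tgts):
    "tgts: (x,y,z,yangle deg) -> rows numbers"
    p=np.array(s["eef_pos"]);a=np.radians(yang(s["tcp_rot"]));ty=np.array([np.cos(a),np.sin(a)]);tx=np.array([-ty[1],ty[0]])*-1
    tx=-tx  # x = y x z(down): z x ... checked below
    from scipy.spatial.transform import Rotation as Ro
    M=Ro.from_quat(s["tcp_rot"]).as_matrix()
    for t in tgts:
        d=M.T@(np.array(t[:3])-p)/.2; turn=-(((t[3]-np.degrees(a)+180)%360)-180)/360
        print("%.4f  %.4f %.4f %.4f"%(turn,*d))
E
python3 - <<'E'
import re
t=open('h.py').read()
t=re.sub(r";ty=np.array.*?\n    tx=-tx.*?\n","\n",t,flags=re.S);open('h.py','w').write(t)
from plant import ctrl
from h import *
s=ctrl.get_state();plan(s,[(.547,-.0615,.12,-64.4),(.547,-.0615,.057,-64.4)])
E
```

```text
0.0289  -0.0182 0.0462 0.6251
0.0289  -0.0183 0.0465 0.9401
```

send_rows(moves="0 0 0.029 -0.018 0.046 0.25 -0.06;0 0 0.029 -0.018 0.046 0.5 -0.06;0 0 0.029 -0.018 0.046 0.62 -0.06;0 0 0.029 -0.018 0.046 0.68 -0.06;0 0 0.029 -0.018 0.046 0.74 -0.06;0 0 0.029 -0.018 0.046 0.8 -0.06;0 0 0.029 -0.018 0.046 0.8 -0.06")

```text
time: 3.98
eef_pos: [0.5464, -0.0644, 0.0848]
tcp_rot: [0.975, 0.222, -0.0, -0.0]
contact_force: [0.4, 0.6, 0.2]
opening: 0.467
finger_force: 0.0
```

```bash
python3 - <<'E'
from plant import ctrl
import cv2,numpy as np
a=ctrl.read_camera("top")["image"][170:345,220:400,::-1];b=ctrl.read_camera("scene")["image"][130:270,170:330,::-1]
a=cv2.resize(a,(400,389),interpolation=3);b=cv2.resize(b,(400,350),interpolation=3)
b=cv2.copyMakeBorder(b,0,39,0,0,0)
cv2.imwrite("pics/d1.png",np.hstack([a,b]))
E
```

```text
(no output)
```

View pics/d1.png

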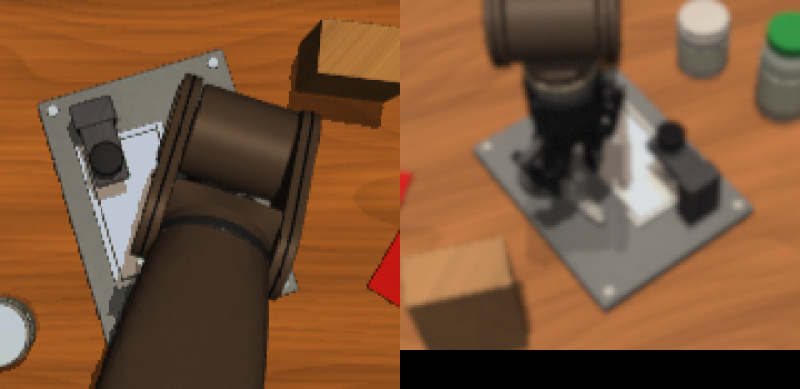

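The top view (left) is blocked by the wrist. The scene view shows the fingertips straddling the post, around (570,170), and no contact force. I'll descend and narrow the cage.

send_rows(moves="0 0 0 0 0.015 0.07 -0.06;0 0 0 0 0.015 0.14 -0.06;0 0 0 0 0.015 0.14 -0.06;0 0 0 0 0.015 0.14 -0.3;0 0 0 0 0.015 0.14 -0.3;0 0 0 0 0.015 0.14 -0.45;0 0 0 0 0.015 0.14 -0.45;0 0 0 0 0.015 0.14 -0.45")

```text
time: 5.08
eef_pos: [0.548, -0.0674, 0.0575]
tcp_rot: [0.975, 0.222, 0.0, 0.0]
contact_force: [0.5, -0.0, 0.6]
opening: 0.278
finger_force: 0.1
```

```bash
cat > arc.py <<'E'
from h import *
from plant import ctrl
import sys
# arc.py lag angles... : tool centre on clip arc at given clip angles (rad)
th=.296;piv=np.array([.4897,-.089])
def at(phi,off=0,r=.065,z=.057):
    a=th+phi;return (*(piv+r*np.array([np.cos(a),np.sin(a)])),z,np.degrees(a)-90)
def phi_of(s):
    v=np.array(s["eef_pos"][:2])-piv;return np.arctan2(v[1],v[0])-th,np.hypot(*v)
s=ctrl.get_state();p=phi_of(s);print(s["time"],"phi,r",p,"yang",yang(s["tcp_rot"]),s["eef_pos"].round(4),s["contact_force"].round(1),s["opening"],s["finger_force"])
plan(s,[at(float(x)) for x in sys.argv[1:]])
E
python3 arc.py .1 .15 .2 .25 .3 .35 .4 .45 .5 .55 .6 .65 .7
```

```text
5.075 phi,r (np.float64(0.0582519784426202), np.float64(0.062198918947946)) yang -64.29298891206415 [ 0.548  -0.0674  0.0575] [ 0.5 -0.   0.6] 0.27797372810484544 0.14546713326126337
0.0084  0.0149 -0.0122 0.0024
0.0004  0.0154 -0.0285 0.0024
-0.0075  0.0150 -0.0447 0.0024
-0.0155  0.0139 -0.0609 0.0024
-0.0234  0.0119 -0.0770 0.0024
-0.0314  0.0091 -0.0930 0.0024
-0.0394  0.0055 -0.1089 0.0024
-0.0473  0.0011 -0.1245 0.0024
-0.0553  -0.0040 -0.1399 0.0024
-0.0632  -0.0099 -0.1551 0.0024
-0.0712  -0.0166 -0.1699 0.0024
-0.0792  -0.0240 -0.1844 0.0024
-0.0871  -0.0321 -0.1985 0.0024
```

send_rows(moves="0 0 0 0.015 -0.028 0.002 -0.45;0 0 -0.008 0.015 -0.045 0.002 -0.45;0 0 -0.016 0.014 -0.061 0.002 -0.45;0 0 -0.023 0.012 -0.077 0.002 -0.45;0 0 -0.031 0.009 -0.093 0.002 -0.45;0 0 -0.039 0.005 -0.109 0.002 -0.45;0 0 -0.039 0.005 -0.109 0.002 -0.45")

```text
time: 5.95
eef_pos: [0.5393, -0.047, 0.0569]
tcp_rot: [0.94, 0.34, -0.0, -0.0]
contact_force: [-0.9, -0.1, 0.3]
opening: 0.274
finger_force: 0.0
```

```bash
python3 arc.py .4 .45 .5 .55 .6 .65 .7 .75 .8 .85 .9 .95 1
```

```text
5.95 phi,r (np.float64(0.406324770255064), np.float64(0.06500076725619608)) yang -50.26914483215433 [ 0.5393 -0.047   0.0569] [-0.9 -0.1  0.3] 0.2744673178189578 0.0
-0.0004  0.0000 0.0021 -0.0005
-0.0084  -0.0004 -0.0142 -0.0005
-0.0163  -0.0017 -0.0304 -0.0005
-0.0243  -0.0038 -0.0465 -0.0005
-0.0322  -0.0066 -0.0625 -0.0005
-0.0402  -0.0103 -0.0783 -0.0005
-0.0482  -0.0148 -0.0940 -0.0005
-0.0561  -0.0200 -0.1093 -0.0005
-0.0641  -0.0260 -0.1244 -0.0005
-0.0720  -0.0327 -0.1392 -0.0005
-0.0800  -0.0402 -0.1537 -0.0005
-0.0879  -0.0484 -0.1677 -0.0005
-0.0959  -0.0572 -0.1813 -0.0005
```

send_rows(moves="0 0 -0.008 0 -0.014 0 -0.45;0 0 -0.016 -0.002 -0.03 0 -0.45;0 0 -0.024 -0.004 -0.046 0 -0.45;0 0 -0.032 -0.007 -0.062 0 -0.45")

```text
time: 6.45
eef_pos: [0.5307, -0.0388, 0.057]
tcp_rot: [0.901, 0.433, 0.0, 0.0]
contact_force: [0.8, -1.2, -0.3]
opening: 0.277
finger_force: 0.5
```

```bash
python3 - <<'E'
from plant import ctrl
import cv2,numpy as np
b=ctrl.read_camera("scene")["image"][140:250,190:320,::-1]
cv2.imwrite("pics/d2.png",cv2.resize(b,None,fx=5,fy=5,interpolation=3))
E
python3 arc.py .65
```

```text
6.5 phi,r (np.float64(0.5962366337283822), np.float64(0.06487898847763834)) yang -38.62696534937659 [ 0.5304 -0.0385  0.057 ] [ 0.7  0.7 -1. ] 0.2763033134949858 0.2628032024949789
-0.0079  0.0002 -0.0175 -0.0002
```

View pics/d2.png

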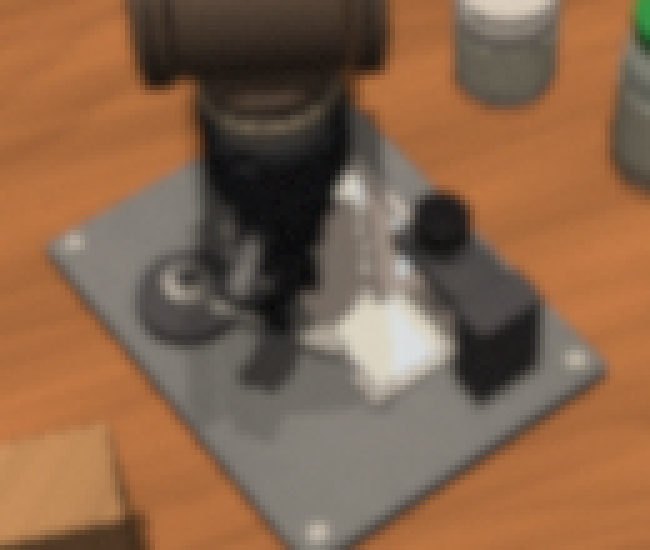

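The crop shows the clip arm following the tool, with its nose near (315,338) just short of the plate's edge. I'll push on with force checks.

send_rows(moves="0 0 -0.005 0 -0.01 0 -0.45;0 0 -0.01 -0.001 -0.02 0 -0.45;0 0 -0.015 -0.002 -0.03 0 -0.45;0 0 -0.02 -0.003 -0.04 0 -0.45")

```text
time: 7.0
eef_pos: [0.5243, -0.0343, 0.0571]
tcp_rot: [0.872, 0.489, 0.001, 0.0]
contact_force: [4.3, -2.4, -2.0]
opening: 0.274
finger_force: 1.8
```

```bash
python3 arc.py .7 .75 .8 .85 .9 .95 1
```

```text
7.0 phi,r (np.float64(0.7111506353812698), np.float64(0.06466964536900816)) yang -31.449404333716878 [ 0.5243 -0.0343  0.0571] [ 4.3 -2.4 -2. ] 0.273568377145799 1.7914542183279991
0.0041  0.0016 0.0036 0.0007
-0.0038  0.0016 -0.0126 0.0007
-0.0118  0.0008 -0.0288 0.0007
-0.0198  -0.0008 -0.0450 0.0007
-0.0277  -0.0032 -0.0611 0.0006
-0.0357  -0.0064 -0.0770 0.0006
-0.0436  -0.0104 -0.0927 0.0006
```

send_rows(moves="0 0 -0.003 0.001 -0.012 0 -0.45;0 0 -0.008 0.001 -0.022 0 -0.45;0 0 -0.014 0.001 -0.033 0 -0.45;0 0 -0.02 -0.001 -0.045 0 -0.45")

```text
time: 7.5
eef_pos: [0.5159, -0.0296, 0.0571]
tcp_rot: [0.84, 0.543, 0.0, 0.0]
contact_force: [2.1, -1.8, -0.9]
opening: 0.274
finger_force: 1.3
```

```bash
python3 arc.py .85 .9 .95 1 1.05 1.1
```

```text
7.5 phi,r (np.float64(0.8592733065281617), np.float64(0.06493908278579252)) yang -24.194153017381964 [ 0.5159 -0.0296  0.0571] [ 2.1 -1.8 -0.9] 0.273764409161119 1.3031192868947983
0.0004  0.0003 0.0030 0.0004
-0.0076  -0.0001 -0.0132 0.0004
-0.0155  -0.0012 -0.0294 0.0004
-0.0235  -0.0032 -0.0456 0.0004
-0.0314  -0.0060 -0.0616 0.0004
-0.0394  -0.0096 -0.0774 0.0004
```

send_rows(moves="0 0 -0.005 0 -0.01 0 -0.45;0 0 -0.01 -0.001 -0.02 0 -0.45;0 0 -0.01 -0.001 -0.02 0 -0.45")

```text
time: 7.88
eef_pos: [0.5121, -0.028, 0.057]
tcp_rot: [0.823, 0.568, -0.0, -0.0]
contact_force: [1.3, -0.5, 2.1]
opening: 0.279
finger_force: 0.7
```

send_rows(moves="0 0 -0.005 0 -0.01 0 -0.45;0 0 -0.005 0 -0.01 0 -0.45")

```text
time: 8.12
eef_pos: [0.5103, -0.0274, 0.057]
tcp_rot: [0.814, 0.581, -0.0, -0.0]
contact_force: [1.3, 0.2, 1.5]
opening: 0.277
finger_force: 0.8
```

send_rows(moves="0 0 -0.0025 0 -0.005 0 -0.45;0 0 -0.005 0 -0.01 0 -0.45")

```text
time: 8.38
eef_pos: [0.5086, -0.0269, 0.057]
tcp_rot: [0.804, 0.594, 0.0, 0.0]
contact_force: [2.2, -1.4, 1.2]
opening: 0.277
finger_force: 1.3
```

send_rows(moves="0 0 -0.0025 0 -0.005 0 -0.45;0 0 -0.005 0 -0.01 0 -0.45")

```text
time: 8.62
eef_pos: [0.5066, -0.0263, 0.057]
tcp_rot: [0.795, 0.607, 0.0, 0.0]
contact_force: [1.3, -1.2, -0.5]
opening: 0.275
finger_force: 1.2
```

send_rows(moves="0 0 -0.0025 0 -0.005 0 -0.45;0 0 -0.005 0 -0.01 0 -0.45;0 0 -0.006 0 -0.0125 0 -0.45")

```text
time: 9.0
eef_pos: [0.5042, -0.0256, 0.057]
tcp_rot: [0.783, 0.622, -0.0, 0.0]
contact_force: [1.9, -2.2, 0.3]
opening: 0.275
finger_force: 1.2
```

send_rows(moves="0 0 -0.0025 0 -0.005 0 -0.45;0 0 -0.005 0 -0.01 0 -0.45;0 0 -0.006 0 -0.0125 0 -0.45")

```text
time: 9.38
eef_pos: [0.5017, -0.025, 0.0569]
tcp_rot: [0.772, 0.636, -0.0, 0.0]
contact_force: [1.6, -2.2, 1.1]
opening: 0.273
finger_force: 1.2
```

send_rows(moves="0 0 -0.0025 0 -0.005 0 -0.45;0 0 -0.005 0 -0.01 0 -0.45;0 0 -0.0075 0 -0.015 0 -0.45")

```text
time: 9.75
eef_pos: [0.4987, -0.0244, 0.0569]
tcp_rot: [0.756, 0.654, -0.0, -0.0]
contact_force: [2.8, -1.6, 0.9]
opening: 0.273
finger_force: 1.2
```

send_rows(moves="0 0 -0.0025 0 -0.005 0 -0.45;0 0 -0.005 0 -0.01 0 -0.45;0 0 -0.0075 0 -0.015 0 -0.45")

```text
time: 10.12
eef_pos: [0.4957, -0.024, 0.0568]
tcp_rot: [0.741, 0.672, -0.0, -0.0]
contact_force: [1.9, -2.0, 1.6]
opening: 0.275
finger_force: 1.1
```

send_rows(moves="0 0 -0.0025 0 -0.005 0 -0.45;0 0 -0.005 0 -0.01 0 -0.45;0 0 -0.0075 0 -0.015 0 -0.45")

```text
time: 10.5
eef_pos: [0.4927, -0.0237, 0.0568]
tcp_rot: [0.725, 0.689, -0.0, -0.0]
contact_force: [1.9, -2.1, 0.5]
opening: 0.274
finger_force: 1.1
```

send_rows(moves="0 0 -0.0025 0 -0.005 0 -0.45;0 0 -0.005 0 -0.01 0 -0.45;0 0 -0.0075 0 -0.015 0 -0.45")

```text
time: 10.88
eef_pos: [0.4897, -0.0235, 0.0569]
tcp_rot: [0.708, 0.706, -0.0, -0.0]
contact_force: [2.2, -1.9, -0.8]
opening: 0.272
finger_force: 1.1
```

send_rows(moves="0 0 -0.0025 0 -0.005 0 -0.45;0 0 -0.005 0 -0.01 0 -0.45;0 0 -0.0075 0 -0.015 0 -0.45")

```text
time: 11.25
eef_pos: [0.4868, -0.0235, 0.0569]
tcp_rot: [0.691, 0.723, 0.0, -0.0]
contact_force: [3.0, -2.3, -0.1]
opening: 0.277
finger_force: 1.1
```

send_rows(moves="0 0 -0.0025 0 -0.005 0 -0.45;0 0 -0.005 0 -0.01 0 -0.45;0 0 -0.0075 0 -0.015 0 -0.45")

```text
time: 11.62
eef_pos: [0.4838, -0.0237, 0.0569]
tcp_rot: [0.674, 0.739, 0.0, 0.0]
contact_force: [2.0, -0.8, -0.7]
opening: 0.275
finger_force: 1.1
```

send_rows(moves="0 0 -0.0025 0 -0.005 0 -0.45;0 0 -0.005 0 -0.01 0 -0.45;0 0 -0.0075 0 -0.015 0 -0.45")

```text
time: 12.0
eef_pos: [0.4808, -0.0239, 0.0569]
tcp_rot: [0.656, 0.754, 0.0, -0.0]
contact_force: [3.2, -0.9, -0.7]
opening: 0.273
finger_force: 1.1
```

send_rows(moves="0 0 -0.0025 0 -0.005 0 -0.45;0 0 -0.005 0 -0.01 0 -0.45;0 0 -0.0075 0 -0.015 0 -0.45")

```text
time: 12.38
eef_pos: [0.4779, -0.0243, 0.0569]
tcp_rot: [0.638, 0.77, 0.0, 0.0]
contact_force: [2.5, -0.5, -0.8]
opening: 0.278
finger_force: 1.1
```

send_rows(moves="0 0 -0.0025 0 -0.005 0 -0.45;0 0 -0.005 0 -0.01 0 -0.45;0 0 -0.0075 0 -0.015 0 -0.45")

```text
time: 12.75
eef_pos: [0.4749, -0.0249, 0.0569]
tcp_rot: [0.62, 0.784, 0.0, 0.0]
contact_force: [2.7, -1.4, 1.0]
opening: 0.278
finger_force: 1.1
```

send_rows(moves="0 0 -0.0025 0 -0.005 0 -0.45;0 0 -0.005 0 -0.01 0 -0.45;0 0 -0.0075 0 -0.015 0 -0.45")

```text
time: 13.12
eef_pos: [0.4725, -0.0256, 0.057]
tcp_rot: [0.602, 0.799, 0.0, 0.001]
contact_force: [5.7, -1.1, -2.3]
opening: 0.281
finger_force: 2.5
```

Force is rising while the motion lags, so this is the stop. I'll continue in half-millimetre steps.

send_rows(moves="0 0 0 0 -0.0025 0 -0.45;0 0 0 0 -0.0025 0 -0.45")

```text
time: 13.38
eef_pos: [0.4721, -0.0257, 0.057]
tcp_rot: [0.602, 0.799, 0.001, 0.001]
contact_force: [6.1, -0.2, -4.2]
opening: 0.274
finger_force: 2.6
```

send_rows(moves="0 0 0 0 -0.004 0 -0.45;0 0 0 0 -0.004 0 -0.45")

```text
time: 13.62
eef_pos: [0.4716, -0.0258, 0.057]
tcp_rot: [0.602, 0.799, 0.001, 0.001]
contact_force: [7.1, -0.4, -3.3]
opening: 0.276
finger_force: 3.0
```

send_rows(moves="0 0 0 0 -0.005 0 -0.45;0 0 0 0 -0.005 0 -0.45")

```text
time: 13.88
eef_pos: [0.4709, -0.0259, 0.0571]
tcp_rot: [0.602, 0.798, 0.001, 0.001]
contact_force: [7.4, 1.5, -3.4]
opening: 0.28
finger_force: 3.7
```

send_rows(moves="0 0 0 0 -0.007 0 -0.45;0 0 0 0 -0.007 0 -0.45")

```text
time: 14.12
eef_pos: [0.47, -0.026, 0.0571]
tcp_rot: [0.602, 0.798, 0.002, 0.001]
contact_force: [8.6, 2.2, -5.0]
opening: 0.273
finger_force: 4.6
```

send_rows(moves="0 0 0 0 -0.006 0 -0.45;0 0 0 0 -0.006 0 -0.45;0 0 0 0 -0.006 0 -0.45")

```text
time: 14.5
eef_pos: [0.4692, -0.0262, 0.0571]
tcp_rot: [0.602, 0.798, 0.002, 0.002]
contact_force: [10.0, 3.7, -6.6]
opening: 0.272
finger_force: 5.3
```

About 10.6 N tangential. I'll hold it there briefly.

send_rows(moves="0 0 0 0 -0.001 0 -0.45;0 0 0 0 -0.001 0 -0.45;0 0 0 0 -0.001 0 -0.45;0 0 0 0 -0.001 0 -0.45")

```text
time: 15.0
eef_pos: [0.4691, -0.0262, 0.0571]
tcp_rot: [0.602, 0.798, 0.002, 0.002]
contact_force: [10.6, 3.6, -6.1]
opening: 0.272
finger_force: 5.6
```

send_rows(moves="0 0 0 0 0.02 0 -0.45;0 0 0 0 0.038 0 -0.3;0 0 0 0 0.038 0 -0.06;0 0 0 0 0.038 0 -0.06;0 0 0 0 0.038 -0.1 -0.06;0 0 0 0 0.038 -0.3 -0.06;0 0 0 0 0.038 -0.6 -0.06;0 0 0 0 0.038 -0.6 -1;0 0 0 0 0.038 -0.6 -1;0 0 0 0 0.038 -0.6 -1;0 0 0 0 0.038 -0.6 -1")

```text
time: 16.38
eef_pos: [0.4735, -0.0247, 0.1752]
tcp_rot: [0.602, 0.799, -0.001, -0.002]
contact_force: [0.6, 0.3, -0.2]
opening: -0.002
finger_force: 0.0
```

```bash
python3 - <<'E'
from plant import ctrl
from h import *
s=ctrl.get_state();print(s["contact_force"].round(1),s["opening"],s["eef_pos"],yang(s["tcp_rot"]))
a=yang(s["tcp_rot"]);plan(s,[(.548,.0435,.177,a),(.548,.0435,.135,a)])
b=ctrl.read_camera("top")["image"][180:340,220:370,::-1]
cv2.imwrite("pics/d3.png",cv2.resize(b,None,fx=3.7,fy=3.7,interpolation=3))
E
```

```text
[ 0.6  0.3 -0.2] -0.0015984250394715325 [ 0.47346637 -0.02466951  0.17518776] 15.97970697920941
-0.0000  0.2251 0.4521 -0.0100
-0.0000  0.2247 0.4527 0.2000
```

View pics/d3.png

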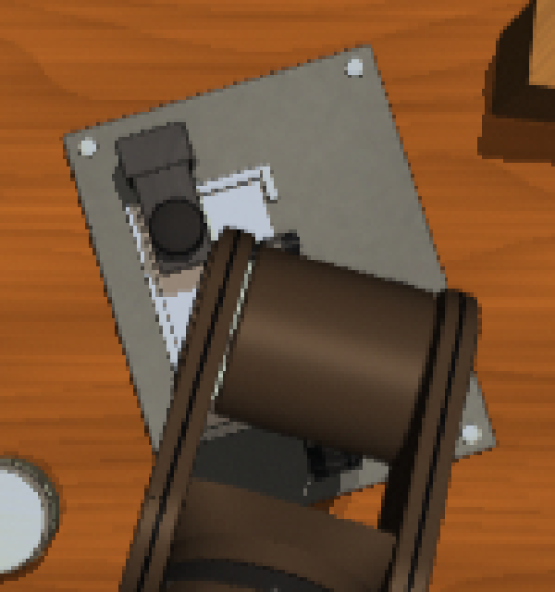

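The crop shows the knob and press undisturbed at (178,228). The wrist hides the clip and there are no contact forces. I'll move over the knob and press.

send_rows(moves="0 0 0 0.12 0.22 0 -1;0 0 0 0.225 0.452 0 -1;0 0 0 0.225 0.452 0.1 -1;0 0 0 0.225 0.452 0.19 -1;0 0 0 0.225 0.452 0.22 -1;0 0 0 0.225 0.452 0.22 -1")

```text
time: 17.18
eef_pos: [0.5483, 0.0429, 0.1322]
tcp_rot: [0.602, 0.798, -0.0, -0.001]
contact_force: [0.4, 0.1, -0.3]
opening: 0.002
finger_force: 0.0
```

send_rows(moves="0 0 0 0 0 0.02 -1;0 0 0 0 0 0.035 -1;0 0 0 0 0 0.05 -1;0 0 0 0 0 0.06 -1;0 0 0 0 0 0.06 -1")

```text
time: 17.8
eef_pos: [0.5493, 0.0431, 0.1213]
tcp_rot: [0.602, 0.799, 0.0, 0.0]
contact_force: [-0.5, -1.2, 3.3]
opening: 0.001
finger_force: 1.5
```

send_rows(moves="0 0 0 0 0 0.005 -1;0 0 0 0 0 0.01 -1;0 0 0 0 0 0.015 -1;0 0 0 0 0 0.02 -1;0 0 0 0 0 0.02 -1")

```text
time: 18.42
eef_pos: [0.5493, 0.0431, 0.1171]
tcp_rot: [0.602, 0.799, 0.0, 0.0]
contact_force: [1.2, -1.4, 3.1]
opening: 0.004
finger_force: 1.8
```

send_rows(moves="0 0 0 0 0 0.005 -1;0 0 0 0 0 0.0075 -1;0 0 0 0 0 0.01 -1;0 0 0 0 0 0.01 -1")

```text
time: 18.92
eef_pos: [0.5493, 0.0431, 0.1161]
tcp_rot: [0.602, 0.799, -0.0, 0.0]
contact_force: [-0.8, -0.9, 7.3]
opening: 0.003
finger_force: 4.0
```

send_rows(moves="0 0 0 0 0 0.002 -1;0 0 0 0 0 0.004 -1;0 0 0 0 0 0.004 -1")

```text
time: 19.3
eef_pos: [0.5494, 0.0431, 0.116]
tcp_rot: [0.602, 0.799, -0.0, 0.0]
contact_force: [-3.3, -2.0, 11.7]
opening: 0.0
finger_force: 5.7
```

11.7 N, which is in the band. I'll hold for 0.5 s and then rise.

send_rows(moves="0 0 0 0 0 0.0005 -1;0 0 0 0 0 0.0005 -1;0 0 0 0 0 0.0005 -1;0 0 0 0 0 0.0005 -1")

```text
time: 19.8
eef_pos: [0.5494, 0.0431, 0.116]
tcp_rot: [0.602, 0.799, -0.0, 0.0]
contact_force: [-3.1, -2.7, 10.9]
opening: -0.005
finger_force: 6.0
```

send_rows(moves="0 0 0 0 0 -0.02 -1;0 0 0 0 0 -0.05 -1;0 0 0 0 0 -0.09 -1;0 0 0 0 0 -0.2 -1;0 0 0 0 0 -0.34 -1;0 0 0 0 0 -0.34 -1;0 0 0 -0.225 -0.452 -0.34 -0.06;0 0 0 -0.225 -0.452 -0.34 -0.06;0 0 0 -0.225 -0.452 -0.34 -0.06;0 0 0 -0.225 -0.452 -0.34 -0.06")

```text
time: 21.05
eef_pos: [0.4742, -0.0245, 0.1811]
tcp_rot: [0.602, 0.798, 0.0, -0.001]
contact_force: [0.6, -0.4, -0.7]
opening: 0.465
finger_force: 0.0
```

```bash
python3 arc.py 1.465; python3 - <<'E'
from plant import ctrl
from h import *
s=ctrl.get_state()
plan(s,[(.4735,-.0247,.057,15.98)])
E
```

```text
21.05 phi,r (np.float64(1.510951204416748), np.float64(0.06632555630571563)) yang 15.95753087344957 [ 0.4742 -0.0245  0.1811] [ 0.6 -0.4 -0.7] 0.4647486138046959 0.0
0.0141  -0.0084 0.0152 0.6203
-0.0001  -0.0008 -0.0030 0.6204
```

send_rows(moves="0 0 0 0 0 0.25 -0.06;0 0 0 0 -0.003 0.4 -0.06;0 0 0 0 -0.003 0.5 -0.06;0 0 0 0 -0.003 0.56 -0.06;0 0 0 0 -0.003 0.62 -0.06;0 0 0 0 -0.003 0.62 -0.06;0 0 0 0 -0.003 0.62 -0.3;0 0 0 0 -0.003 0.62 -0.45;0 0 0 0 -0.003 0.62 -0.45")

```text
time: 22.18
eef_pos: [0.4742, -0.0252, 0.0586]
tcp_rot: [0.602, 0.799, 0.0, 0.001]
contact_force: [-0.4, 0.2, 0.5]
opening: 0.275
finger_force: 0.0
```

```bash
python3 arc.py 1.42 1.34 1.26 1.18 1.1 1.02 .94 .86 .78
```

```text
22.175 phi,r (np.float64(1.5125281816638434), np.float64(0.06562615702890669)) yang 15.976098630033135 [ 0.4742 -0.0252  0.0586] [-0.4  0.2  0.5] 0.2750866655410429 0.0
0.0213  -0.0057 0.0298 0.0081
0.0340  -0.0102 0.0554 0.0081
0.0467  -0.0168 0.0806 0.0082
0.0595  -0.0253 0.1051 0.0082
0.0722  -0.0357 0.1289 0.0082
0.0849  -0.0480 0.1518 0.0083
0.0977  -0.0621 0.1737 0.0083
0.1104  -0.0779 0.1943 0.0083
0.1231  -0.0954 0.2136 0.0084
```

send_rows(moves="0 0 0.021 -0.006 0.03 0.006 -0.45;0 0 0.034 -0.01 0.055 0.006 -0.45;0 0 0.047 -0.017 0.081 0.006 -0.45;0 0 0.06 -0.025 0.105 0.006 -0.45;0 0 0.072 -0.036 0.129 0.006 -0.45;0 0 0.085 -0.048 0.152 0.006 -0.45;0 0 0.098 -0.062 0.174 0.006 -0.45;0 0 0.11 -0.078 0.194 0.006 -0.45;0 0 0.123 -0.095 0.214 0.006 -0.45")

```text
time: 23.3
eef_pos: [0.5194, -0.0314, 0.0568]
tcp_rot: [0.859, 0.512, -0.001, -0.001]
contact_force: [-3.3, 0.0, 2.2]
opening: 0.274
finger_force: 1.3
```

```bash
python3 arc.py .7 .62 .54 .46 .38 .3 .22 .14 .09 .05
```

```text
23.3 phi,r (np.float64(0.7987076972166016), np.float64(0.06482687504504629)) yang -28.439758223003878 [ 0.5194 -0.0314  0.0568] [-3.3  0.   2.2] 0.27434372524976464 1.2808333709836006
0.0125  -0.0001 0.0320 -0.0009
0.0252  -0.0031 0.0578 -0.0010
0.0379  -0.0083 0.0833 -0.0011
0.0507  -0.0154 0.1083 -0.0011
0.0634  -0.0245 0.1327 -0.0012
0.0761  -0.0356 0.1562 -0.0012
0.0889  -0.0484 0.1788 -0.0013
0.1016  -0.0631 0.2002 -0.0013
0.1096  -0.0731 0.2131 -0.0014
0.1159  -0.0815 0.2229 -0.0014
```

send_rows(moves="0 0 0.012 0 0.032 0 -0.45;0 0 0.025 -0.003 0.058 0 -0.45;0 0 0.038 -0.008 0.083 0 -0.45;0 0 0.051 -0.015 0.108 0 -0.45;0 0 0.063 -0.025 0.133 0 -0.45;0 0 0.076 -0.036 0.156 0 -0.45;0 0 0.089 -0.048 0.179 0 -0.45;0 0 0.102 -0.063 0.2 0 -0.45;0 0 0.11 -0.073 0.213 0 -0.45;0 0 0.112 -0.077 0.218 0 -0.45;0 0 0.112 -0.077 0.218 0 -0.45")

```text
time: 24.68
eef_pos: [0.5513, -0.0658, 0.0568]
tcp_rot: [0.983, 0.186, -0.0, -0.0]
contact_force: [-0.3, -0.6, -0.7]
opening: 0.276
finger_force: 0.2
```

```bash
python3 arc.py .05
```

```text
24.675 phi,r (np.float64(0.06465347546485367), np.float64(0.06580712903204947)) yang -68.58889391149093 [ 0.5513 -0.0658  0.0568] [-0.3 -0.6 -0.7] 0.2756788568359973 0.20534658338874578
0.0044  -0.0041 0.0047 -0.0008
```

send_rows(moves="0 0 0 0 -0.022 0 -0.45;0 0 0 0 -0.022 0 -0.3;0 0 0 0 -0.022 0 -0.06;0 0 0 0 -0.022 0 -0.06;0 0 0 0 -0.022 -0.1 -0.06;0 0 0 0 -0.022 -0.3 -0.06;0 0 0 0 -0.022 -0.6 -0.06;0 0 0 0 -0.022 -0.9 -0.06;0 0 0 0 -0.5 -0.95 -0.06;0 0 0 0 -0.98 -0.95 -0.06;0 0 0 0 -0.98 -0.95 -0.06;0 0 0 0 -0.98 -0.95 -0.06")

```text
time: 26.18
eef_pos: [0.4784, 0.1196, 0.2471]
tcp_rot: [0.982, 0.188, 0.0, -0.0]
contact_force: [0.1, -0.2, 0.0]
opening: 0.472
finger_force: 0.0
```

send_rows(moves="0 0 0 0 -0.3 0 -0.06;0 0 0 0 -0.6 0 -0.06;0 0 0 0 -0.6 0 -0.06;0 0 0 0 -0.6 0 -0.06")

```text
time: 26.68
eef_pos: [0.4367, 0.2278, 0.2468]
tcp_rot: [0.983, 0.185, 0.0, 0.0]
contact_force: [-0.0, -0.4, 0.8]
opening: 0.47
finger_force: 0.0
```

```bash
python3 - <<'E'
from plant import ctrl
import cv2
b=ctrl.read_camera("top")["image"][150:350,160:420,::-1]
cv2.imwrite("pics/d4.png",cv2.resize(b,None,fx=3,fy=3,interpolation=3))
print(ctrl.get_state()["dq"].round(4))
E
```

```text
[-0.0161  0.0006  0.003   0.0026  0.0009  0.0049]
```

View pics/d4.png

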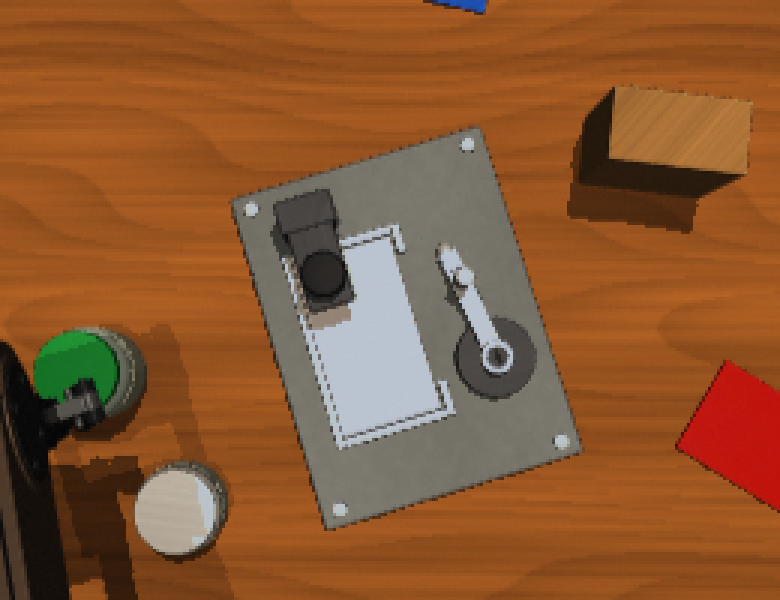

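The final picture shows:
- The clip is parked as at the start, with its post at (463,276).
- The plate lies in its nest.
- The knob is up at (323,273).
- The goods look unmoved.

I'll hand it in now.

```bash
python3 -c "
from plant import ctrl
print(ctrl.sign_off())"
```

```text
the job is handed in; nothing more can be done
None
```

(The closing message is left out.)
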